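Unlock the roll-out kettle shelf, draw it out and lock it in its outer hole

ROBOT

A 6-joint arm with a two-finger parallel gripper is mounted at the origin on the work surface. World frame = base frame: x ahead of the robot, y to its left, z up, the work surface at z = 0. Lengths are in m, angles in rad, forces in N, time in s.
With the tool pointing down it reaches from about 0.2 to 0.875 m from the base axis. Payload 3.4 kg.
Tool frame: the origin (TCP) lies between the finger pads; the fingertips stand 19 mm ahead of it and the grasp point (between the pads) is the TCP; z points along the fingers, y is the line along which they close (so a half turn about z gives the same grasp; the last joint's range is limited). The gripper opens to 94 mm and grips with 3 to 60 N. Pads are 16 mm wide; open, the fingers measure 119 mm over their backs; the gripper's body (75 mm by 177 mm) begins 78 mm behind the grasp point.
Start: joints at [-1.461, 0.276, 1.505, -0, 1.361, -0.121], TCP at [0.132, -0.56, 0.224] pointing down, gripper open.
Joint ranges: [-2.89, 2.89], [-0.75, 2.08], [0.22, 2.7], [-1.18, 4.32], [0.11, 2.71], [-2.7, 2.7]. Speed limits (rad/s): [2.57, 2.57, 3.14, 3.14, 3.14, 3.14].

INTERFACE

Orientations are given as a unit quaternion [x, y, z, w].
In Python, from cell import r, viewer gives the robot as it stands.
- The arm moves only by the tool drive_tool, never from a script. Its argument "increments" is a list of rows, each an object with "claw": the closure, from 0 (fully open) to 1 (shut); "translation": the shift along the tool's x, y, z in mm, a list of three; "delta_rot": the turn, a rotation vector about the tool's x, y, z in rad, a list of three. In form: [{"claw": claw, "translation": [x, y, z], "delta_rot": [wx, wy, wz]}, ...]. A call has exactly 10 rows; each row shifts and turns the commanded pose from where the row before left it, along the tool's axes as they then stand; what a row does not reach is not made up. A row lasts 1/10 s, in which the tool goes at most 50 mm and 8.59 degrees, less where a joint would pass 70% of its speed; a pose out of reach is approached as far as the arm can. A call is refused whole if a number of a shift passes 50 or a number of a turn 0.15, either way. A call with a gripper value outside its range is refused whole. The fingers move at their own pace and stop on an object; the grip force is fixed at half the most. Time passes only in rows, so rows that do not move let the fingers close, or fill a call up. It gives the time, the measured TCP pose, the force, the opening and the grip force at its end, in the units of the state.
- r.read_state(): the state, without advancing time (a new reading comes with each control period).
- viewer.read_camera(name): name is "scene" or "side" or "wrist"; returns the picture (384x512x3 uint8, red, green, blue); there is no depth.
- viewer.camera_info(name): a dict with "fx", "fy", "cx", "cy" (pixels), "D" ([k1, k2, p1, p2, k3] as OpenCV has them; the pictures are not rectified), "R" (3x3) and "t" (3): a world point X has camera coordinates R X + t. Camera axes: x right, y down, z forward; pixel columns grow to the right and rows downward; lengths in m; the calibration is good to about 2 mm. A picture is of the moment at which its call begins: read the wrist's pose just before it. camera_info takes no time and is no camera call; for the wrist camera it gives the pose at the moment of the call.
- r.finish_job(): hands the job in; it is judged then, once.
The state is a dict: "time": time; "qpos": joint angles; "dq": joint speeds; "joint_torque": joint torques, N m; "tool_pos": TCP position; "orientation": TCP orientation; "ft_force": force on the tool from outside, world axes, zero at the start; "wrist_torque": the same for the moment, N m; "grip_width": finger opening in m; "finger_force": force on a finger pad.
Only numpy, scipy, OpenCV 4.12 (cv2) and the standard library are available. Lean on these libraries where they do the work, as an engineer would, in place of code of your own. Each camera call takes 0.05 s, during which the arm holds its last target. There are 200 camera calls.

TASK

The roll-out kettle shelf is locked in by the spring plunger on its right-hand bracket. Pull the plunger knob up, twist it into its rest notch and let go so that it stays up by itself, draw the shelf out by its bar handle, then twist the knob back and let the pin spring fully home in the shelf's outer hole so that the shelf is locked out. Never force the knob or drive the shelf hard against the pin, keep the kettle, mug and sugar jar standing on the shelf, and leave the bowl, the cup and the lunch box beside it where they stand.

Things in the scene. Friction and masses are not known exactly. Their poses are not given: they have to be found in the camera images.
- knob_grip (a point): Centre of the black wing knob to grip: 42 mm long, 16 wide, 22 tall, rounded. x along its length, z up the plunger axis, on which the point lies, 99 mm above the table with the pin down. Under it a steel guide sleeve, 27 mm across, top 80 mm above the table, on a bracket at the shelf's right front corner. Fingers have free room round it above 70 mm.
- lift (a joint): How far knob and pin are pulled up, m. 0 = fully down. Spring: 5.5 N at 0, plus 0.48 N per mm. A cross pin under the knob lies in a deep slot of the sleeve: the knob cannot turn until it is 12 mm up; hard stop at 14.5 mm. About 0.010 = held up in the shallow rest notch (2 mm deep). About 0.007 = pin standing on the lock strip beside the hole; it cannot turn there.
- turn (a joint): Turn of the knob about the upright plunger axis, rad, anticlockwise from above positive. 0 = wing along the shelf's travel, cross pin in the deep slot; 1.31 = over the rest notch; hard stops at -0.12 and 1.42. Pulled up past 12 mm it turns freely between them, and drops into slot or notch within about 0.08 rad of their middle.
- shelf_handle (a point): Middle of the bar handle on the front of the shelf: a level round steel bar 11 mm thick, 130 mm long, 42 mm above the table, 36 mm clear of the shelf's front edge, on two posts 110 mm apart. Its x axis points along the shelf's travel to the back (the shelf comes out along -x); y runs along the bar, z up.
- shelf (a joint): How far the shelf is drawn out, m: 0 = in against the rear stop (starts within 3 mm of it), 0.135 = end of the runners, which rub with 3 N. The outer hole comes under the pin at about 0.105, up to 7 mm more or less (strip set by hand). Hole 11.6 mm, pin 10 mm: with the knob turned back, the pin rides on the shelf's lock strip and drops in when the hole passes slowly below it.
- plunger: The sprung steel pin with the knob that it carries; origin on its axis, at table height when the pin is down. The pin is 10 mm thick, its lower end 33 mm above the origin. It must not be loaded with over 40 N by the shelf.
- guide_sleeve: The fixed steel sleeve in which the plunger slides, with the deep slot and the rest notch in its top; origin on its axis at table height, x axis along the shelf's travel (front is -x). Pull, twist and grip with feeling: grip the knob square to its sides (30 N is ample); the sleeve is damaged by loads over 50 N.
- shelf_base: Fixed ground plate and runners of the shelf unit, 300 mm deep and 375 mm wide; origin at table height in the middle of the runners, front facing its -x. It carries the shelf (white, 290 x 250 mm, floor 34 mm above the table, rim 50 mm).
- kettle_center (a point): White electric kettle, 145 mm wide and 205 mm tall, standing loose on its white disc at the back of the shelf; point half-way up on its axis, z up.
- mug_center (a point): White mug, 80 mm wide and 92 mm tall, loose on the front left of the shelf; point half-way up on its axis, z up.
- sugar_jar_center (a point): Glass sugar jar with a steel cap, 62 mm wide and 110 mm tall, loose on the right of the shelf; point half-way up on its axis, z up.
- bowl_center (a point): Terracotta bowl, 124 mm wide and 55 mm tall, on the table right of the unit; point half-way up on its axis.
- cup_center (a point): Blue cup, 74 mm wide and 75 mm tall, on the table left of the handle's path; point half-way up on its axis.
- lunch_box_center (a point): Clear lunch box with a white lid, 156 x 116 x 63 mm, on the table left of the unit; point at its centre.
Things that resemble listed ones, but are neither listed nor needed, are in the scene too. What is shaped like the part that bears knob_grip but orange is not meant.

How it is judged:
By the outcome, as a careful person would: the job done as asked, in the order asked, and still so for the second after the job is handed in, with the robot touching nothing.
It also fails if it takes over 72 s, if anything falls off the work surface, if the arm or the gripper's body presses on something with over 40 N, if the wrist force passes 120 N, or if a joint passes its speed limit or range.

## Working session

There is one attempt and no reset: what is moved stays moved. The work goes in short steps, Python scripts to look and compute and a tool call to move; the robot and the scene stay as the last step left them, time stands still between calls to the robot, and variables do not carry over. Pictures are saved under pics/ and viewed, at most 10 in all, crops included, and the job is handed in when it is done.

Besides the shell and the picture viewer there is one more tool, called after "Request:" by a JSON object that holds its "fn" and its "kwargs". drive_tool: Moves the arm, as the interface text tells. Its arguments: {"type":"object","properties":{"increments":{"type":"array"}},"required":["increments"]}

```bash
ls; mkdir -p pics; cat > h.py <<'E'
import numpy as np, cv2
from cell import r, viewer
def shot(n,f):
    i=viewer.camera_info(n); im=viewer.read_camera(n)
    cv2.imwrite(f'pics/{f}.png',cv2.cvtColor(np.asarray(im),cv2.COLOR_RGB2BGR)); return im,i
def ray(i,uv):
    K=np.array([[i['fx'],0,i['cx']],[0,i['fy'],i['cy']],[0,0,1.]])
    p=cv2.undistortPoints(np.array([[uv]],float),K,np.array(i['D'],float))[0,0]
    R=np.array(i['R']);t=np.array(i['t'])
    return -R.T@t, R.T@np.array([p[0],p[1],1.])
def onz(i,uv,z):
    o,d=ray(i,uv); return o+d*(z-o[2])/d[2]
def proj(i,X):
    K=np.array([[i['fx'],0,i['cx']],[0,i['fy'],i['cy']],[0,0,1.]])
    R=np.array(i['R']);
    return cv2.projectPoints(np.array([X],float),cv2.Rodrigues(R)[0],np.array(i['t'],float),K,np.array(i['D'],float))[0][0,0]
E
python3 - <<'E'
from h import *
s,a=shot('scene','s0');d,b=shot('side','d0');w,c=shot('wrist','w0')
cv2.imwrite('pics/a0.png',cv2.cvtColor(np.hstack([cv2.resize(np.asarray(x),(400,300)) for x in (d,w)]),cv2.COLOR_RGB2BGR))
for i in (a,b,c): o,dd=ray(i,(256,192)); print(o.round(3),dd.round(2),i['fx'])
print(r.read_state())
E
```

```text
pics
[1.081 0.569 1.171] [-0.39 -0.49 -0.78] 419.7330420186086
[0.15  1.024 1.169] [ 0.27 -0.69 -0.67] 469.94413406388134
[ 0.195 -0.544  0.384] [-0.24 -0.06 -0.97] 308.2322589658037
{'time': 0.15, 'qpos': array([-1.46099859e+00,  2.76405504e-01,  1.50579615e+00,  2.30693576e-05,
        1.36072647e+00, -1.21036485e-01]), 'dq': array([ 3.64737910e-04, -8.38554296e-04, -2.70192519e-03,  9.53456501e-05,
       -2.92786146e-04, -2.02937187e-04]), 'joint_torque': array([ 2.25181029e-03, -4.04924548e+01, -2.37432218e+01,  7.00414809e-02,
        3.15805175e-02, -9.26623488e-05]), 'tool_pos': array([ 0.13149328, -0.55935952,  0.22384708]), 'orientation': array([ 9.93346892e-01,  1.15158612e-01,  1.50315304e-05, -6.67657496e-04]), 'ft_force': array([ 0.42631797, -0.0253188 ,  0.36501117]), 'wrist_torque': array([0.01240537, 0.02122016, 0.02737372]), 'finger_force': 0.0, 'grip_width': 0.09397507417967235}
```

View pics/s0.png

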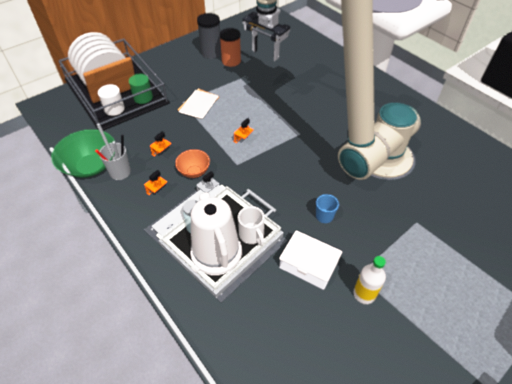

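View pics/a0.png

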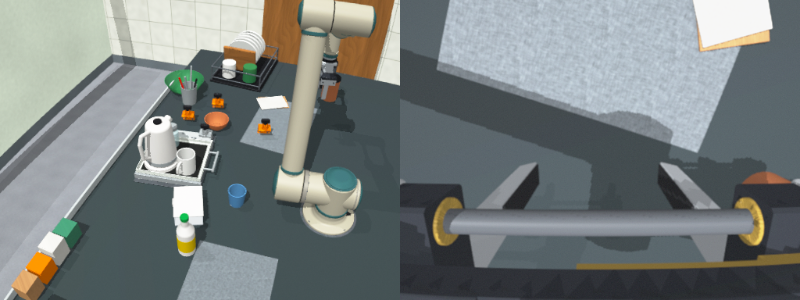

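The scene view shows the shelf unit around (215,235), the kettle at (212,230), the black knob near (208,180) and the handle near (262,203). Next I enlarge both views of the unit.

```bash
python3 - <<'E'
from h import *
s=cv2.imread('pics/s0.png')[160:300,140:340]; d=cv2.imread('pics/d0.png')[130:250,160:320]
v=np.vstack([cv2.resize(s,(560,392),interpolation=2)])
cv2.imwrite('pics/c0.png',np.hstack([cv2.resize(s,(400,280),interpolation=2),cv2.resize(d,(373,280),interpolation=2)]))
a=viewer.camera_info('scene')
for n,p,z in [('knob',(207,180),.1),('h1',(250,193),.042),('h2',(275,213),.042),('cup',(327,200),.075),('bowl',(193,160),.055)]: print(n,onz(a,p,z).round(3))
E
```

```text
knob [ 0.638 -0.242  0.1  ]
h1 [ 0.531 -0.145  0.042]
h2 [ 0.519 -0.027  0.042]
cup [0.367 0.057 0.075]
bowl [ 0.605 -0.387  0.055]
```

View pics/c0.png

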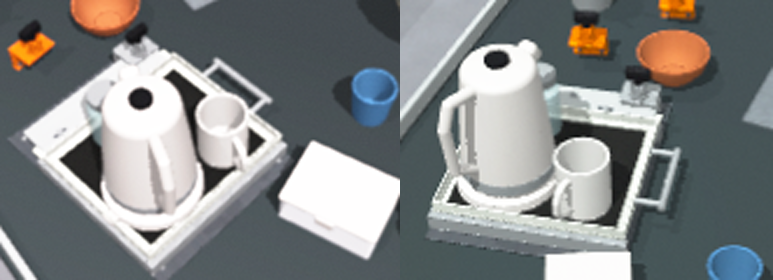

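The crop shows the knob at scene (207.5,179) and side (262,161). The bar runs from scene (251,192) to (274,211), and side (279,194) to (276,219).

```bash
cat >> h.py <<'E'
def tri(i,p,j,q):
    o,d=ray(i,p);u,e=ray(j,q)
    d/=np.linalg.norm(d);e/=np.linalg.norm(e)
    s=np.linalg.lstsq(np.stack([d,-e],1),u-o,rcond=None)[0]
    A=o+d*s[0];B=u+e*s[1]; return (A+B)/2,np.linalg.norm(A-B)
E
python3 - <<'E'
from h import *
a=viewer.camera_info('scene');b=viewer.camera_info('side')
for p,q in [((207.5,179),(262,161.3)),((251,191.5),(279.3,194.4)),((274,210.5),(275.8,218.8))]: print(tri(a,p,b,q))
print(onz(b,(262,161.3),.105),onz(a,(207.5,179),.105))
w=viewer.camera_info('wrist'); s=r.read_state()
from scipy.spatial.transform import Rotation as Ro
Rt=Ro.from_quat(s['orientation']).as_matrix()
o,d=ray(w,(256,192)); print('cam in tool',Rt.T@(o-s['tool_pos']),Rt.T@d, Rt.T@np.array(w['R']).T)
E
```

```text
(array([ 0.62683737, -0.25784788,  0.0907174 ]), np.float64(0.01031683575511049))
(array([ 0.52368984, -0.15054237,  0.04775591]), np.float64(0.01067748411975046))
(array([ 0.50328349, -0.05092481,  0.02643866]), np.float64(0.011035803222627014))
[ 0.62025552 -0.24829084  0.105     ] [ 0.63597667 -0.24094445  0.105     ]
cam in tool [ 0.06483597 -0.00033259 -0.16039569] [-0.24958169  0.00800151  0.96862284] [[-4.78239101e-04 -9.73819425e-01 -2.27322455e-01]
 [ 9.99999867e-01 -5.09396720e-04  7.83969369e-05]
 [-1.92141773e-04 -2.27322387e-01  9.73819539e-01]]
```

Request:
{"fn": "drive_tool", "kwargs": {"increments": [{"claw": 0, "translation": [20, -7, 0], "delta_rot": [0, 0, 0]}, {"claw": 0, "translation": [40, -13.5, 0], "delta_rot": [0, 0, 0]}, {"claw": 0, "translation": [40, -13.5, 0], "delta_rot": [0, 0, 0]}, {"claw": 0, "translation": [40, -13.5, 0], "delta_rot": [0, 0, 0]}, {"claw": 0, "translation": [40, -13.5, 0], "delta_rot": [0, 0, 0]}, {"claw": 0, "translation": [40, -13.5, 0], "delta_rot": [0, 0, 0]}, {"claw": 0, "translation": [40, -13.5, 0], "delta_rot": [0, 0, 0]}, {"claw": 0, "translation": [40, -13.5, 0], "delta_rot": [0, 0, 0]}, {"claw": 0, "translation": [40, -13.5, 0], "delta_rot": [0, 0, 0]}, {"claw": 0, "translation": [40, -13.5, 0], "delta_rot": [0, 0, 0]}]}}

```text
time: 1.15
tool_pos: [0.4733, -0.3465, 0.2242]
orientation: [0.993, 0.115, -0.0, -0.0]
ft_force: [-0.1, 0.1, -0.3]
grip_width: 0.0937
finger_force: 0.0
```

Request:
{"fn": "drive_tool", "kwargs": {"increments": [{"claw": 0, "translation": [40, -13.5, 0], "delta_rot": [0, 0, 0]}, {"claw": 0, "translation": [40, -13.5, 0], "delta_rot": [0, 0, 0]}, {"claw": 0, "translation": [40, -13.5, 0], "delta_rot": [0, 0, 0]}, {"claw": 0, "translation": [38, -13.5, 0], "delta_rot": [0, 0, 0]}, {"claw": 0, "translation": [20, -6, 0], "delta_rot": [0, 0, 0]}, {"claw": 0, "translation": [0, 0, 0], "delta_rot": [0, 0, 0.13]}, {"claw": 0, "translation": [0, 0, 0], "delta_rot": [0, 0, 0]}, {"claw": 0, "translation": [0, 0, 0], "delta_rot": [0, 0, 0]}, {"claw": 0, "translation": [0, 0, 0], "delta_rot": [0, 0, 0]}, {"claw": 0, "translation": [0, 0, 0], "delta_rot": [0, 0, 0]}]}}

```text
time: 2.15
tool_pos: [0.6311, -0.2491, 0.2246]
orientation: [0.999, 0.05, -0.0, 0.0]
ft_force: [0.1, 0.7, 0.3]
grip_width: 0.0938
finger_force: 0.0
```

```bash
python3 - <<'E'
from h import *
s=r.read_state();print(s['time'],s['tool_pos'],s['orientation'],s['qpos'])
shot('wrist','w1')
E
```

```text
2.15 [ 0.63112883 -0.24908601  0.22458373] [ 9.98727363e-01  5.04346401e-02 -1.58522409e-05  3.94551552e-05] [-4.78317701e-01  4.33699764e-01  1.26173737e+00 -8.47852186e-05
  1.44614309e+00  9.91577074e-01]
```

View pics/w1.png

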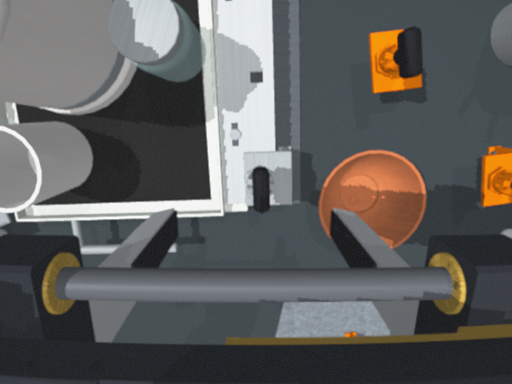

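The wrist view shows the black knob at (261,188) on its bracket and the shelf rim edge at u≈214–222. The front rim corner is at (222,214), and the bowl is at (373,200).

```bash
python3 - <<'E'
from h import *
im=cv2.imread('pics/w1.png'); w=viewer.camera_info('wrist')
g=im.max(2)
roi=(g[150:225,235:300]<45).astype(np.uint8)
c=max(cv2.findContours(roi,0,1)[0],key=cv2.contourArea)+np.array([235,150])
print(cv2.contourArea(c),cv2.boundingRect(c),cv2.minAreaRect(c))
P=np.array([onz(w,p[0],.104) for p in c]);
print('knob rect xy',cv2.minAreaRect((P[:,:2]*1000).astype(np.float32)))
for n,p,z in [('f1',(20,219),.05),('f2',(222,214),.05),('r1',(214,5),.05),('r2',(222,212),.05),('hL',(75,249),.042),('hR',(180,248),.042),('bowlL',(320,198),.055),('bowlR',(426,198),.055)]:print(n,onz(w,p,z).round(4))
# white mask edges: rim right line
E
```

```text
214.5 (253, 168, 16, 45) ((260.5, 190.0), (44.0, 15.0), 90.0)
knob rect xy ((625.8674926757812, -256.0652770996094), (42.71415328979492, 13.933096885681152), 6.362723350524902)
f1 [0.5485 0.0228 0.05  ]
f2 [ 0.5804 -0.2178  0.05  ]
r1 [ 0.7983 -0.1922  0.05  ]
r2 [ 0.5827 -0.2176  0.05  ]
hL [ 0.5134 -0.0396  0.042 ]
hR [ 0.5293 -0.1699  0.042 ]
bowlL [ 0.6116 -0.3253  0.055 ]
bowlR [ 0.6235 -0.4462  0.055 ]
```

Request:
{"fn": "drive_tool", "kwargs": {"increments": [{"claw": 0.4, "translation": [-5.9, 6.4, 0], "delta_rot": [0, 0, -0.02]}, {"claw": 0.4, "translation": [0, 0, 14], "delta_rot": [0, 0, 0]}, {"claw": 0.4, "translation": [0, 0, 16], "delta_rot": [0, 0, 0]}, {"claw": 0.4, "translation": [0, 0, 18], "delta_rot": [0, 0, 0]}, {"claw": 0.4, "translation": [0, 0, 18], "delta_rot": [0, 0, 0]}, {"claw": 0.4, "translation": [0, 0, 18], "delta_rot": [0, 0, 0]}, {"claw": 0.4, "translation": [0, 0, 16], "delta_rot": [0, 0, 0]}, {"claw": 0.4, "translation": [0, 0, 0], "delta_rot": [0, 0, 0]}, {"claw": 0.4, "translation": [0, 0, 0], "delta_rot": [0, 0, 0]}, {"claw": 0.4, "translation": [0, 0, 0], "delta_rot": [0, 0, 0]}]}}

```text
time: 3.2
tool_pos: [0.627, -0.2561, 0.1257]
orientation: [0.998, 0.06, 0.001, 0.001]
ft_force: [-0.3, 0.1, 0.1]
grip_width: 0.0563
finger_force: 0.0
```

```bash
python3 - <<'E'
from h import *
s=r.read_state();print(s['time'],s['tool_pos'],s['orientation'],s['qpos'],s['grip_width'])
im,w=shot('wrist','w2')
im=cv2.imread('pics/w2.png');print(proj(w,[.6259,-.2561,.104]),proj(w,s['tool_pos']))
cv2.imwrite('pics/w2c.png',cv2.resize(im[150:384,130:390],(520,468)))
E
```

```text
3.2 [ 0.62701962 -0.25609748  0.12574824] [9.98177096e-01 6.03428539e-02 9.29685577e-04 6.00290911e-04] [-4.90375500e-01  4.88091535e-01  1.41876416e+00 -5.29879576e-05
  1.23252424e+00  9.59679212e-01] 0.056305806614282944
[253.69267109 221.49446564] [254.0081029  232.93023875]
```

View pics/w2c.png

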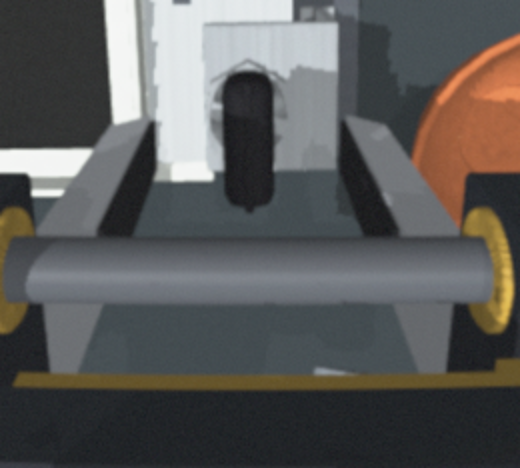

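The knob sits centred between the fingers at (253.5,219), as predicted, so I go down and grip.

Request:
{"fn": "drive_tool", "kwargs": {"increments": [{"claw": 0.4, "translation": [0, 0, 10], "delta_rot": [0, 0, 0]}, {"claw": 0.4, "translation": [0, 0, 10], "delta_rot": [0, 0, 0]}, {"claw": 0.4, "translation": [0, 0, 1], "delta_rot": [0, 0, 0]}, {"claw": 0.6, "translation": [0, 0, 0], "delta_rot": [0, 0, 0]}, {"claw": 0.7, "translation": [0, 0, 0], "delta_rot": [0, 0, 0]}, {"claw": 0.8, "translation": [0, 0, 0], "delta_rot": [0, 0, 0]}, {"claw": 0.9, "translation": [0, 0, 0], "delta_rot": [0, 0, 0]}, {"claw": 1, "translation": [0, 0, 0], "delta_rot": [0, 0, 0]}, {"claw": 1, "translation": [0, 0, 0], "delta_rot": [0, 0, 0]}, {"claw": 1, "translation": [0, 0, 0], "delta_rot": [0, 0, 0]}]}}

```text
time: 4.25
tool_pos: [0.6265, -0.2561, 0.1037]
orientation: [0.998, 0.06, 0.0, 0.001]
ft_force: [-0.0, -1.1, 0.9]
grip_width: 0.0158
finger_force: 30.0
```

Request:
{"fn": "drive_tool", "kwargs": {"increments": [{"claw": 1, "translation": [0, 0, -2], "delta_rot": [0, 0, 0]}, {"claw": 1, "translation": [0, 0, -2], "delta_rot": [0, 0, 0]}, {"claw": 1, "translation": [0, 0, -2], "delta_rot": [0, 0, 0]}, {"claw": 1, "translation": [0, 0, -2], "delta_rot": [0, 0, 0]}, {"claw": 1, "translation": [0, 0, -2], "delta_rot": [0, 0, 0]}, {"claw": 1, "translation": [0, 0, -2], "delta_rot": [0, 0, 0]}, {"claw": 1, "translation": [0, 0, -1.3], "delta_rot": [0, 0, 0]}, {"claw": 1, "translation": [0, 0, 0], "delta_rot": [0, 0, 0]}, {"claw": 1, "translation": [0, 0, 0], "delta_rot": [0, 0, 0]}, {"claw": 1, "translation": [0, 0, 0], "delta_rot": [0, 0, 0]}]}}

```text
time: 5.25
tool_pos: [0.6263, -0.2559, 0.1163]
orientation: [0.998, 0.06, -0.0, 0.0]
ft_force: [2.9, -4.7, -12.3]
grip_width: 0.0158
finger_force: 30.0
```

Request:
{"fn": "drive_tool", "kwargs": {"increments": [{"claw": 1, "translation": [0, 0, -0.6], "delta_rot": [0, 0, 0]}, {"claw": 1, "translation": [0, 0, 0], "delta_rot": [0, 0, 0]}, {"claw": 1, "translation": [0, 0, 0], "delta_rot": [0, 0, -0.03]}, {"claw": 1, "translation": [0, 0, 0], "delta_rot": [0, 0, -0.06]}, {"claw": 1, "translation": [0, 0, 0], "delta_rot": [0, 0, -0.06]}, {"claw": 1, "translation": [0, 0, 0], "delta_rot": [0, 0, -0.06]}, {"claw": 1, "translation": [0, 0, 0], "delta_rot": [0, 0, -0.06]}, {"claw": 1, "translation": [0, 0, 0], "delta_rot": [0, 0, -0.03]}, {"claw": 1, "translation": [0, 0, 0], "delta_rot": [0, 0, 0]}, {"claw": 1, "translation": [0, 0, 0], "delta_rot": [0, 0, 0]}]}}

```text
time: 6.25
tool_pos: [0.6263, -0.256, 0.1169]
orientation: [0.978, 0.209, -0.0, 0.0]
ft_force: [2.5, -4.5, -12.9]
grip_width: 0.0156
finger_force: 30.0
```

```bash
python3 - <<'E'
from h import *
s=r.read_state();print(s)
E
```

```text
{'time': 6.25, 'qpos': array([-4.90342689e-01,  4.94895923e-01,  1.43019275e+00, -7.51353340e-04,
        1.21647424e+00,  6.59838656e-01]), 'dq': array([-0.00059249,  0.00162081, -0.00033302,  0.0007204 ,  0.000428  ,
        0.00145404]), 'joint_torque': array([ 2.25442909e+00, -5.96592093e+01, -2.42156374e+01,  1.16609372e+00,
        1.89094417e+00,  4.20444820e-03]), 'tool_pos': array([ 0.62632492, -0.25597715,  0.11687298]), 'orientation': array([ 9.77939491e-01,  2.08888076e-01, -2.15791554e-04,  2.78927007e-04]), 'ft_force': array([  2.54149912,  -4.46926282, -12.85309354]), 'wrist_torque': array([-1.06680265, -0.61943489, -0.02039275]), 'finger_force': 29.993284446245525, 'grip_width': 0.015589924291096163}
```

Request:
{"fn": "drive_tool", "kwargs": {"increments": [{"claw": 1, "translation": [0, 0, 0], "delta_rot": [0, 0, -0.09]}, {"claw": 1, "translation": [0, 0, 0], "delta_rot": [0, 0, -0.13]}, {"claw": 1, "translation": [0, 0, 0], "delta_rot": [0, 0, -0.14]}, {"claw": 1, "translation": [0, 0, 0], "delta_rot": [0, 0, -0.14]}, {"claw": 1, "translation": [0, 0, 0], "delta_rot": [0, 0, -0.14]}, {"claw": 1, "translation": [0, 0, 0], "delta_rot": [0, 0, -0.14]}, {"claw": 1, "translation": [0, 0, 0], "delta_rot": [0, 0, -0.13]}, {"claw": 1, "translation": [0, 0, 0], "delta_rot": [0, 0, -0.1]}, {"claw": 1, "translation": [0, 0, 0], "delta_rot": [0, 0, 0]}, {"claw": 1, "translation": [0, 0, 0], "delta_rot": [0, 0, 0]}]}}

```text
time: 7.25
tool_pos: [0.6264, -0.2561, 0.1169]
orientation: [0.755, 0.656, -0.0, 0.0]
ft_force: [3.4, -3.8, -11.9]
grip_width: 0.0158
finger_force: 30.0
```

```bash
python3 - <<'E'
from h import *
s=r.read_state();print(s['wrist_torque'],s['orientation'],2*np.arctan2(s['orientation'][1],s['orientation'][0]))
E
```

```text
[-1.13028857 -0.71569027  0.03525376] [ 7.54797860e-01  6.55957334e-01 -2.88716813e-04  2.87867570e-04] 1.4309006528870933
```

Request:
{"fn": "drive_tool", "kwargs": {"increments": [{"claw": 1, "translation": [0, 0, 0.7], "delta_rot": [0, 0, 0]}, {"claw": 1, "translation": [0, 0, 0.7], "delta_rot": [0, 0, 0]}, {"claw": 1, "translation": [0, 0, 0.7], "delta_rot": [0, 0, 0]}, {"claw": 1, "translation": [0, 0, 0.7], "delta_rot": [0, 0, 0]}, {"claw": 1, "translation": [0, 0, 0.7], "delta_rot": [0, 0, 0]}, {"claw": 1, "translation": [0, 0, 0], "delta_rot": [0, 0, 0]}, {"claw": 1, "translation": [0, 0, 0], "delta_rot": [0, 0, 0]}, {"claw": 1, "translation": [0, 0, 0], "delta_rot": [0, 0, 0]}, {"claw": 1, "translation": [0, 0, 0], "delta_rot": [0, 0, 0]}, {"claw": 1, "translation": [0, 0, 0], "delta_rot": [0, 0, 0]}]}}

```text
time: 8.25
tool_pos: [0.6265, -0.2561, 0.1138]
orientation: [0.755, 0.656, -0.0, 0.0]
ft_force: [3.1, -4.6, -10.7]
grip_width: 0.0159
finger_force: 30.0
```

Request:
{"fn": "drive_tool", "kwargs": {"increments": [{"claw": 1, "translation": [0, 0, 0.4], "delta_rot": [0, 0, 0]}, {"claw": 1, "translation": [0, 0, 0.4], "delta_rot": [0, 0, 0]}, {"claw": 1, "translation": [0, 0, 0], "delta_rot": [0, 0, 0]}, {"claw": 1, "translation": [0, 0, 0], "delta_rot": [0, 0, 0]}, {"claw": 1, "translation": [0, 0, 0], "delta_rot": [0, 0, 0]}, {"claw": 1, "translation": [0, 0, 0], "delta_rot": [0, 0, 0]}, {"claw": 1, "translation": [0, 0, 0], "delta_rot": [0, 0, 0]}, {"claw": 1, "translation": [0, 0, 0], "delta_rot": [0, 0, 0]}, {"claw": 1, "translation": [0, 0, 0], "delta_rot": [0, 0, 0]}, {"claw": 1, "translation": [0, 0, 0], "delta_rot": [0, 0, 0]}]}}

```text
time: 9.25
tool_pos: [0.6265, -0.2561, 0.1135]
orientation: [0.755, 0.656, -0.0, 0.001]
ft_force: [2.4, -4.7, -8.9]
grip_width: 0.0158
finger_force: 30.0
```

Request:
{"fn": "drive_tool", "kwargs": {"increments": [{"claw": 1, "translation": [0, 0, 0.6], "delta_rot": [0, 0, 0]}, {"claw": 1, "translation": [0, 0, 0.6], "delta_rot": [0, 0, 0]}, {"claw": 0.8, "translation": [0, 0, 0], "delta_rot": [0, 0, 0]}, {"claw": 0.7, "translation": [0, 0, 0], "delta_rot": [0, 0, 0]}, {"claw": 0.5, "translation": [0, 0, 0], "delta_rot": [0, 0, 0]}, {"claw": 0.4, "translation": [0, 0, 0], "delta_rot": [0, 0, 0]}, {"claw": 0.4, "translation": [0, 0, 0], "delta_rot": [0, 0, 0]}, {"claw": 0.4, "translation": [0, 0, -10], "delta_rot": [0, 0, 0]}, {"claw": 0.4, "translation": [0, 0, -20], "delta_rot": [0, 0, 0]}, {"claw": 0.4, "translation": [0, 0, -30], "delta_rot": [0, 0, 0]}]}}

```text
time: 10.25
tool_pos: [0.6254, -0.255, 0.1714]
orientation: [0.755, 0.656, -0.001, -0.002]
ft_force: [1.5, -0.1, 0.5]
grip_width: 0.0565
finger_force: 0.0
```

Request:
{"fn": "drive_tool", "kwargs": {"increments": [{"claw": 0.4, "translation": [0, 0, -30], "delta_rot": [0, 0, 0]}, {"claw": 0.4, "translation": [0, 0, -10], "delta_rot": [0, 0, 0]}, {"claw": 0.5, "translation": [0, 0, 0], "delta_rot": [0, 0, 0]}, {"claw": 0.6, "translation": [0, 0, 0], "delta_rot": [0, 0, 0]}, {"claw": 0.65, "translation": [0, 0, 0], "delta_rot": [0, 0, 0]}, {"claw": 0.65, "translation": [0, 0, 0], "delta_rot": [0, 0, 0]}, {"claw": 0.65, "translation": [0, 0, 0], "delta_rot": [0, 0, -0.06]}, {"claw": 0.65, "translation": [0, 0, 0], "delta_rot": [0, 0, -0.1]}, {"claw": 0.65, "translation": [0, 0, 0], "delta_rot": [0, 0, -0.1]}, {"claw": 0.65, "translation": [0, 0, 0], "delta_rot": [0, 0, 0]}]}}

```text
time: 11.25
tool_pos: [0.626, -0.2554, 0.2108]
orientation: [0.664, 0.748, -0.0, -0.001]
ft_force: [0.7, 0.7, 0.3]
grip_width: 0.0326
finger_force: 0.0
```

```bash
python3 - <<'E'
from h import *
s=r.read_state();print(s['time'],s['tool_pos'],s['orientation'],s['qpos'],s['grip_width'])
im,w=shot('wrist','w3')
im=cv2.imread('pics/w3.png');print(proj(w,[.6263,-.2561,.12]))
E
```

```text
11.25 [ 0.62604135 -0.25542156  0.21080164] [ 6.63520277e-01  7.48157773e-01 -2.39066061e-04 -8.55206203e-04] [-4.90165067e-01  4.37239228e-01  1.28963667e+00 -6.69073950e-05
  1.41649151e+00 -6.09921835e-01] 0.03260537904667207
[254.70724124 193.9834807 ]
```

View pics/w3.png

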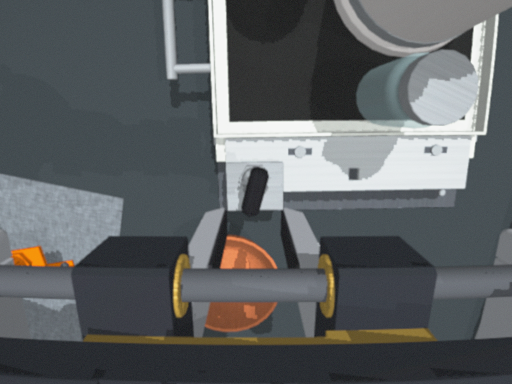

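The knob at (255,190) now stands twisted about 75°, so it's held in the rest notch. The bar's right end is visible at (172,75). Next I move to the handle with the tool tilted.

Request:
{"fn": "drive_tool", "kwargs": {"increments": [{"claw": 0.65, "translation": [16, -15, 0], "delta_rot": [0, 0, 0]}, {"claw": 0.65, "translation": [32, -29, 0], "delta_rot": [0, 0, 0]}, {"claw": 0.65, "translation": [32, -29, 0], "delta_rot": [0, 0, 0]}, {"claw": 0.65, "translation": [32, -29, 0], "delta_rot": [0, 0, 0]}, {"claw": 0.65, "translation": [32, -29, 0], "delta_rot": [0, 0, 0]}, {"claw": 0.65, "translation": [18, -15, 0], "delta_rot": [0, 0, 0]}, {"claw": 0.65, "translation": [0, 0, 0], "delta_rot": [-0.131, 0, 0]}, {"claw": 0.65, "translation": [0, 0, 0], "delta_rot": [-0.131, 0, 0]}, {"claw": 0.65, "translation": [0, 0, 0], "delta_rot": [-0.131, 0, 0]}, {"claw": 0.65, "translation": [0, 0, 0], "delta_rot": [-0.131, 0, 0]}]}}

```text
time: 12.3
tool_pos: [0.462, -0.1119, 0.2126]
orientation: [0.641, 0.722, 0.195, 0.174]
ft_force: [-1.2, 0.5, -0.8]
grip_width: 0.0327
finger_force: 0.0
```

Request:
{"fn": "drive_tool", "kwargs": {"increments": [{"claw": 0.65, "translation": [0, -10, 20], "delta_rot": [0, 0, 0]}, {"claw": 0.65, "translation": [0, -10, 20], "delta_rot": [0, 0, 0]}, {"claw": 0.65, "translation": [0, -10, 20], "delta_rot": [0, 0, 0]}, {"claw": 0.65, "translation": [0, -2, 20], "delta_rot": [0, 0, 0]}, {"claw": 0.65, "translation": [0, 0, 20], "delta_rot": [0, 0, 0]}, {"claw": 0.65, "translation": [0, 0, 10], "delta_rot": [0, 0, 0]}, {"claw": 0.65, "translation": [0, 0, 0], "delta_rot": [0, 0, 0]}, {"claw": 0.65, "translation": [0, 0, 0], "delta_rot": [0, 0, 0]}, {"claw": 0.65, "translation": [0, 0, 0], "delta_rot": [0, 0, 0]}, {"claw": 0.65, "translation": [0, 0, 0], "delta_rot": [0, 0, 0]}]}}

```text
time: 13.3
tool_pos: [0.4891, -0.1091, 0.1012]
orientation: [0.641, 0.723, 0.193, 0.172]
ft_force: [0.5, -0.5, 0.4]
grip_width: 0.0327
finger_force: 0.0
```

```bash
python3 - <<'E'
from h import *
from scipy.spatial.transform import Rotation as Ro
s=r.read_state();print(s['time'],s['tool_pos'],s['orientation'],s['qpos'],s['grip_width'])
Rt=Ro.from_quat(s['orientation']).as_matrix();print(Rt.round(3)); print('to handle mm',Rt.T@(np.array([.5213,-.1048,.042])-s['tool_pos'])*1000)
im,w=shot('wrist','w4')
print(proj(w,[.5134,-.0396,.042]),proj(w,[.5213,-.1048,.042]),proj(w,[.5293,-.1699,.042]))
E
```

```text
13.3 [ 0.48908032 -0.10911807  0.10123981] [0.64088424 0.72281101 0.19320703 0.1717052 ] [-0.61667372  0.10922468  2.24430778  0.75920005  0.50841984 -1.35818491] 0.03267623684786872
[[-0.12   0.86   0.496]
 [ 0.993  0.104  0.059]
 [-0.001  0.499 -0.866]]
to handle mm [ 0.46861492 -1.42224053 67.55639001]
[252.1717737  112.51440643] [252.30768906 199.98055084] [252.55472902 276.62315843]
```

View pics/w4.png

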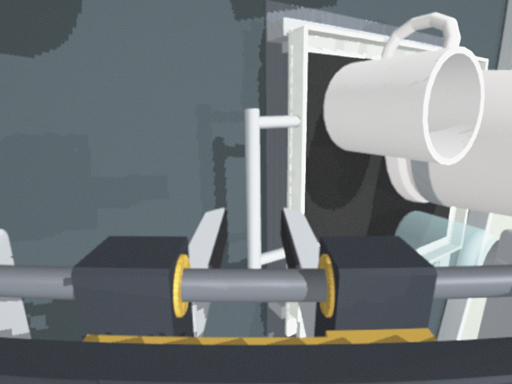

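The bar is seen at u≈252, v 110–270, exactly as predicted and centred between the fingers.

Request:
{"fn": "drive_tool", "kwargs": {"increments": [{"claw": 0.74, "translation": [0, -1.4, 5], "delta_rot": [0, 0, 0]}, {"claw": 0.74, "translation": [0, 0, 12], "delta_rot": [0, 0, 0]}, {"claw": 0.74, "translation": [0, 0, 14], "delta_rot": [0, 0, 0]}, {"claw": 0.74, "translation": [0, 0, 14], "delta_rot": [0, 0, 0]}, {"claw": 0.74, "translation": [0, 0, 12], "delta_rot": [0, 0, 0]}, {"claw": 0.74, "translation": [0, 0, 8], "delta_rot": [0, 0, 0]}, {"claw": 0.74, "translation": [0, 0, 2], "delta_rot": [0, 0, 0]}, {"claw": 0.74, "translation": [0, 0, 0], "delta_rot": [0, 0, 0]}, {"claw": 0.74, "translation": [0, 0, 0], "delta_rot": [0, 0, 0]}, {"claw": 0.74, "translation": [0, 0, 0], "delta_rot": [0, 0, 0]}]}}

```text
time: 14.35
tool_pos: [0.521, -0.1052, 0.0422]
orientation: [0.641, 0.723, 0.193, 0.171]
ft_force: [0.8, 0.1, 0.5]
grip_width: 0.0246
finger_force: 0.0
```

Request:
{"fn": "drive_tool", "kwargs": {"increments": [{"claw": 0.8, "translation": [0, 0, 0], "delta_rot": [0, 0, 0]}, {"claw": 0.85, "translation": [0, 0, 0], "delta_rot": [0, 0, 0]}, {"claw": 0.9, "translation": [0, 0, 0], "delta_rot": [0, 0, 0]}, {"claw": 0.95, "translation": [0, 0, 0], "delta_rot": [0, 0, 0]}, {"claw": 1, "translation": [0, 0, 0], "delta_rot": [0, 0, 0]}, {"claw": 1, "translation": [0, 0, 0], "delta_rot": [0, 0, 0]}, {"claw": 1, "translation": [0, 0, 0], "delta_rot": [0, 0, 0]}, {"claw": 1, "translation": [0, 0, 0], "delta_rot": [0, 0, 0]}, {"claw": 1, "translation": [0, 0, 0], "delta_rot": [0, 0, 0]}, {"claw": 1, "translation": [0, 0, 0], "delta_rot": [0, 0, 0]}]}}

```text
time: 15.35
tool_pos: [0.5217, -0.1051, 0.0425]
orientation: [0.641, 0.723, 0.194, 0.172]
ft_force: [0.4, 1.3, 4.9]
grip_width: 0.0099
finger_force: 30.0
```

Request:
{"fn": "drive_tool", "kwargs": {"increments": [{"claw": 1, "translation": [0, -0.87, -0.5], "delta_rot": [0, 0, 0]}, {"claw": 1, "translation": [0, -1.73, -1.0], "delta_rot": [0, 0, 0]}, {"claw": 1, "translation": [0, -2.6, -1.5], "delta_rot": [0, 0, 0]}, {"claw": 1, "translation": [0, -3.46, -2.0], "delta_rot": [0, 0, 0]}, {"claw": 1, "translation": [0, -4.33, -2.5], "delta_rot": [0, 0, 0]}, {"claw": 1, "translation": [0, -5.2, -3.0], "delta_rot": [0, 0, 0]}, {"claw": 1, "translation": [0, -5.2, -3.0], "delta_rot": [0, 0, 0]}, {"claw": 1, "translation": [0, -5.2, -3.0], "delta_rot": [0, 0, 0]}, {"claw": 1, "translation": [0, -5.2, -3.0], "delta_rot": [0, 0, 0]}, {"claw": 1, "translation": [0, -5.2, -3.0], "delta_rot": [0, 0, 0]}]}}

```text
time: 16.35
tool_pos: [0.4768, -0.1113, 0.0425]
orientation: [0.641, 0.723, 0.193, 0.172]
ft_force: [3.6, -0.3, 5.1]
grip_width: 0.0103
finger_force: 30.0
```

Request:
{"fn": "drive_tool", "kwargs": {"increments": [{"claw": 1, "translation": [0, -5.2, -3.0], "delta_rot": [0, 0, 0]}, {"claw": 1, "translation": [0, -5.2, -3.0], "delta_rot": [0, 0, 0]}, {"claw": 1, "translation": [0, -5.2, -3.0], "delta_rot": [0, 0, 0]}, {"claw": 1, "translation": [0, -5.2, -3.0], "delta_rot": [0, 0, 0]}, {"claw": 1, "translation": [0, -5.2, -3.0], "delta_rot": [0, 0, 0]}, {"claw": 1, "translation": [0, -4.33, -2.5], "delta_rot": [0, 0, 0]}, {"claw": 1, "translation": [0, -3.46, -2.0], "delta_rot": [0, 0, 0]}, {"claw": 1, "translation": [0, -2.6, -1.5], "delta_rot": [0, 0, 0]}, {"claw": 1, "translation": [0, -1.73, -1.0], "delta_rot": [0, 0, 0]}, {"claw": 1, "translation": [0, 0, 0], "delta_rot": [0, 0, 0]}]}}

```text
time: 17.35
tool_pos: [0.4329, -0.1173, 0.0425]
orientation: [0.641, 0.722, 0.192, 0.173]
ft_force: [-0.6, -1.9, 9.0]
grip_width: 0.0099
finger_force: 30.0
```

```bash
python3 - <<'E'
from h import *
from scipy.spatial.transform import Rotation as Ro
s=r.read_state();print(s['time'],s['tool_pos'],s['ft_force'],s['qpos'],s['grip_width'])
d=s['tool_pos']-np.array([.5217,-.1051,.0425]);print(np.linalg.norm(d),np.arctan2(d[1],d[0])+np.pi)
shot('scene','s5')
im=cv2.imread('pics/s5.png')[150:310,130:350];cv2.imwrite('pics/s5c.png',cv2.resize(im,(770,560),interpolation=2))
E
```

```text
17.35 [ 0.43286779 -0.11731138  0.04245778] [-0.6457735  -1.89959191  9.04082225] [-0.75419871  0.1780946   2.42418658  1.15538521  0.42952922 -1.9208509 ] 0.00988031100738698
0.08966761806638224 0.13660946990024758
```

View pics/s5c.png

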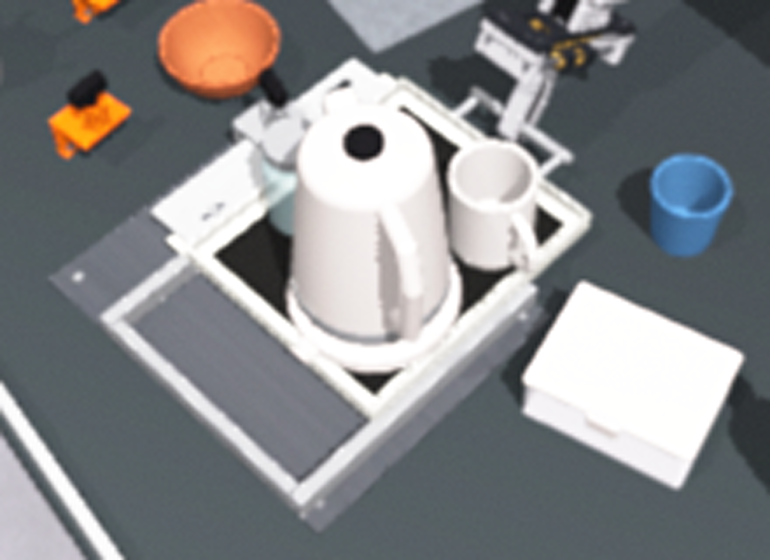

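The shelf is out by about 90 mm and everything on it is upright. The knob is still twisted. Before going back to the knob, I check where the kettle and jar stand relative to it.

```bash
python3 - <<'E'
from h import *
a=viewer.camera_info('scene')
sh=lambda u,v:(u/3.5+130,v/3.5+150)
c,s_=np.cos(.13),np.sin(.13)
k=np.array([.6264,-.2561])
for n,p,z in [('lid',(363,142),.236),('lidz',(363,142),.245),('baseL',(292,300),.045),('baseR',(463,300),.045),('bodytopL',(298,150),.21),('bodytopR',(438,150),.21),('mugtop',(493,178),.126),('jartop',(283,135),.144)]:
    P=onz(a,sh(*p),z); d=P[:2]-k; print(n,P.round(3),'shelf rel knob',(c*d[0]+s_*d[1]).round(3),(-s_*d[0]+c*d[1]).round(3))
E
```

```text
lid [ 0.657 -0.059  0.236] shelf rel knob 0.056 0.192
lidz [ 0.661 -0.053  0.245] shelf rel knob 0.061 0.197
baseL [ 0.731 -0.079  0.045] shelf rel knob 0.127 0.162
baseR [0.609 0.017 0.045] shelf rel knob 0.019 0.273
bodytopL [ 0.693 -0.103  0.21 ] shelf rel knob 0.086 0.143
bodytopR [ 0.601 -0.03   0.21 ] shelf rel knob 0.004 0.228
mugtop [ 0.54  -0.027  0.126] shelf rel knob -0.056 0.239
jartop [ 0.667 -0.172  0.144] shelf rel knob 0.051 0.078
```

Request:
{"fn": "drive_tool", "kwargs": {"increments": [{"claw": 0.95, "translation": [0, 0, 0], "delta_rot": [0, 0, 0]}, {"claw": 0.85, "translation": [0, 0, 0], "delta_rot": [0, 0, 0]}, {"claw": 0.74, "translation": [0, 0, 0], "delta_rot": [0, 0, 0]}, {"claw": 0.74, "translation": [0, 0, 0], "delta_rot": [0, 0, 0]}, {"claw": 0.74, "translation": [0, 0, -10], "delta_rot": [0, 0, 0]}, {"claw": 0.74, "translation": [0, 0, -20], "delta_rot": [0, 0, 0]}, {"claw": 0.74, "translation": [0, 0, -35], "delta_rot": [0, 0, 0]}, {"claw": 0.6, "translation": [0, 0, -35], "delta_rot": [0, 0, 0]}, {"claw": 0.5, "translation": [0, 0, -35], "delta_rot": [0, 0, 0]}, {"claw": 0.4, "translation": [0, 0, -15], "delta_rot": [0, 0, 0]}]}}

```text
time: 18.4
tool_pos: [0.3573, -0.125, 0.1735]
orientation: [0.641, 0.723, 0.192, 0.172]
ft_force: [-0.6, -0.2, 0.6]
grip_width: 0.045
finger_force: 0.0
```

Request:
{"fn": "drive_tool", "kwargs": {"increments": [{"claw": 0.4, "translation": [0, 0, 0], "delta_rot": [0.131, 0, 0]}, {"claw": 0.4, "translation": [0, 0, 0], "delta_rot": [0.131, 0, 0]}, {"claw": 0.4, "translation": [0, 0, 0], "delta_rot": [0.131, 0, 0]}, {"claw": 0.4, "translation": [0, 0, 0], "delta_rot": [0.131, 0, 0]}, {"claw": 0.4, "translation": [0, 0, -20], "delta_rot": [0, 0, 0.13]}, {"claw": 0.4, "translation": [0, 0, -20], "delta_rot": [0, 0, 0.13]}, {"claw": 0.4, "translation": [0, 20, 0], "delta_rot": [0, 0, 0]}, {"claw": 0.4, "translation": [0, 30, 0], "delta_rot": [0, 0, 0]}, {"claw": 0.4, "translation": [-20, 35, 0], "delta_rot": [0, 0, 0]}, {"claw": 0.4, "translation": [-20, 35, 0], "delta_rot": [0, 0, 0]}]}}

```text
time: 19.4
tool_pos: [0.4692, -0.1794, 0.2141]
orientation: [0.753, 0.658, 0.02, 0.008]
ft_force: [-0.3, 0.1, -0.4]
grip_width: 0.0563
finger_force: 0.0
```

```bash
cat > go.py <<'E'
from h import *
from scipy.spatial.transform import Rotation as Ro
import sys
s=r.read_state();Rt=Ro.from_quat(s['orientation']).as_matrix()
print(s['time'],s['tool_pos'],'yaw',2*np.arctan2(s['orientation'][1],s['orientation'][0]),'q',s['qpos'].round(2),'tilt z',Rt[:,2].round(3))
print('mm',(Rt.T@(np.array(list(map(float,sys.argv[1:4])))-s['tool_pos'])*1000).round(1))
E
python3 go.py .6264 -.2561 .19
```

```text
19.4 [ 0.46922923 -0.17939564  0.21405046] yaw 1.4359155889372188 q [-0.53  0.15  1.69  0.03  1.26 -0.4 ] tilt z [ 0.041  0.014 -0.999]
mm [-55.4 165.   29.3]
```

Request:
{"fn": "drive_tool", "kwargs": {"increments": [{"claw": 0.4, "translation": [-10, 30, 0], "delta_rot": [0, 0, 0]}, {"claw": 0.4, "translation": [-10, 30, 0], "delta_rot": [0, 0, 0]}, {"claw": 0.4, "translation": [-10, 30, 0], "delta_rot": [0, 0, 0]}, {"claw": 0.4, "translation": [-10, 30, 0], "delta_rot": [0, 0, 0]}, {"claw": 0.4, "translation": [-10, 30, 10], "delta_rot": [0, 0, 0]}, {"claw": 0.4, "translation": [0, 0, 15], "delta_rot": [0, 0, 0]}, {"claw": 0.4, "translation": [0, 0, 0], "delta_rot": [0, 0, 0]}, {"claw": 0.4, "translation": [0, 0, 0], "delta_rot": [0, 0, 0]}, {"claw": 0.4, "translation": [0, 0, 0], "delta_rot": [0, 0, 0]}, {"claw": 0.4, "translation": [0, 0, 0], "delta_rot": [0, 0, 0]}]}}

```text
time: 20.4
tool_pos: [0.6115, -0.2491, 0.1959]
orientation: [0.753, 0.657, 0.021, 0.009]
ft_force: [-0.1, 0.5, 0.6]
grip_width: 0.0564
finger_force: 0.0
```

```bash
python3 go.py .6264 -.2561 .1138; python3 - <<'E'
from h import *
im,w=shot('wrist','w6'); print(proj(w,[.6264,-.2561,.113]))
E
```

```text
20.4 [ 0.61148033 -0.24905888  0.19591041] yaw 1.4346090761517074 q [-0.51  0.4   1.39  0.03  1.32 -0.38] tilt z [ 0.043  0.013 -0.999]
mm [-6.5 12.4 82.6]
[269.33913899 202.7757501 ]
```

View pics/w6.png

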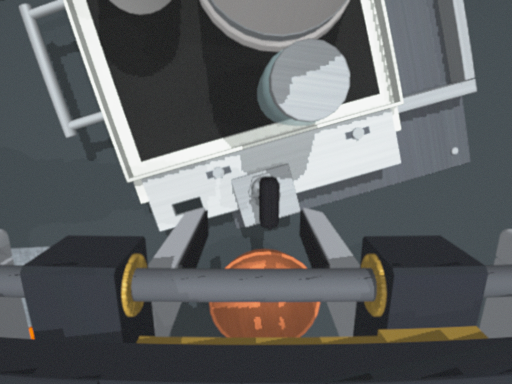

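The knob shows at (269,200), as predicted, with its wing aligned between the fingers. I level the tool, centre and descend.

Request:
{"fn": "drive_tool", "kwargs": {"increments": [{"claw": 0.4, "translation": [0, 0, 0], "delta_rot": [0.041, -0.019, 0]}, {"claw": 0.4, "translation": [-4.9, 15.7, 0], "delta_rot": [0, 0, 0]}, {"claw": 0.4, "translation": [0, 0, 10], "delta_rot": [0, 0, 0]}, {"claw": 0.4, "translation": [0, 0, 14], "delta_rot": [0, 0, 0]}, {"claw": 0.4, "translation": [0, 0, 14], "delta_rot": [0, 0, 0]}, {"claw": 0.4, "translation": [0, 0, 10], "delta_rot": [0, 0, 0]}, {"claw": 0.4, "translation": [0, 0, 0], "delta_rot": [0, 0, 0]}, {"claw": 0.4, "translation": [0, 0, 0], "delta_rot": [0, 0, 0]}, {"claw": 0.4, "translation": [0, 0, 0], "delta_rot": [0, 0, 0]}, {"claw": 0.4, "translation": [0, 0, 0], "delta_rot": [0, 0, 0]}]}}

```text
time: 21.45
tool_pos: [0.6269, -0.2564, 0.1476]
orientation: [0.754, 0.657, -0.0, 0.0]
ft_force: [0.3, -0.5, 0.3]
grip_width: 0.0567
finger_force: 0.0
```

```bash
python3 go.py .6264 -.2561 .1138
```

```text
21.45 [ 0.62689121 -0.2563726   0.14763429] yaw 1.4345135417109045 q [-0.49  0.47  1.39 -0.    1.28 -0.35] tilt z [ 0. -0. -1.]
mm [ 0.2 -0.5 33.8]
```

Request:
{"fn": "drive_tool", "kwargs": {"increments": [{"claw": 0.4, "translation": [0, -0.3, 10], "delta_rot": [0, 0, 0]}, {"claw": 0.4, "translation": [0, 0, 13], "delta_rot": [0, 0, 0]}, {"claw": 0.4, "translation": [0, 0, 10], "delta_rot": [0, 0, 0]}, {"claw": 0.4, "translation": [0, 0, 0], "delta_rot": [0, 0, 0]}, {"claw": 0.6, "translation": [0, 0, 0], "delta_rot": [0, 0, 0]}, {"claw": 0.75, "translation": [0, 0, 0], "delta_rot": [0, 0, 0]}, {"claw": 0.85, "translation": [0, 0, 0], "delta_rot": [0, 0, 0]}, {"claw": 1, "translation": [0, 0, 0], "delta_rot": [0, 0, 0]}, {"claw": 1, "translation": [0, 0, 0], "delta_rot": [0, 0, 0]}, {"claw": 1, "translation": [0, 0, 0], "delta_rot": [0, 0, 0]}]}}

```text
time: 22.45
tool_pos: [0.6268, -0.2564, 0.1142]
orientation: [0.754, 0.657, 0.0, 0.0]
ft_force: [1.5, -1.6, -0.4]
grip_width: 0.0158
finger_force: 30.0
```

Request:
{"fn": "drive_tool", "kwargs": {"increments": [{"claw": 1, "translation": [0, 0, -1], "delta_rot": [0, 0, 0]}, {"claw": 1, "translation": [0, 0, -1], "delta_rot": [0, 0, 0]}, {"claw": 1, "translation": [0, 0, -1], "delta_rot": [0, 0, 0]}, {"claw": 1, "translation": [0, 0, -1], "delta_rot": [0, 0, 0]}, {"claw": 1, "translation": [0, 0, 0], "delta_rot": [0, 0, 0]}, {"claw": 1, "translation": [0, 0, 0], "delta_rot": [0, 0, 0]}, {"claw": 1, "translation": [0, 0, 0], "delta_rot": [0, 0, 0]}, {"claw": 1, "translation": [0, 0, 0], "delta_rot": [0, 0, 0]}, {"claw": 1, "translation": [0, 0, 0], "delta_rot": [0, 0, 0]}, {"claw": 1, "translation": [0, 0, 0], "delta_rot": [0, 0, 0]}]}}

```text
time: 23.45
tool_pos: [0.6264, -0.2562, 0.1174]
orientation: [0.754, 0.657, -0.0, -0.0]
ft_force: [4.7, -1.7, -12.6]
grip_width: 0.0158
finger_force: 30.0
```

Request:
{"fn": "drive_tool", "kwargs": {"increments": [{"claw": 1, "translation": [0, 0, 0], "delta_rot": [0, 0, 0.05]}, {"claw": 1, "translation": [0, 0, 0], "delta_rot": [0, 0, 0.1]}, {"claw": 1, "translation": [0, 0, 0], "delta_rot": [0, 0, 0.14]}, {"claw": 1, "translation": [0, 0, 0], "delta_rot": [0, 0, 0.14]}, {"claw": 1, "translation": [0, 0, 0], "delta_rot": [0, 0, 0.14]}, {"claw": 1, "translation": [0, 0, 0], "delta_rot": [0, 0, 0.14]}, {"claw": 1, "translation": [0, 0, 0], "delta_rot": [0, 0, 0.14]}, {"claw": 1, "translation": [0, 0, 0], "delta_rot": [0, 0, 0.14]}, {"claw": 1, "translation": [0, 0, 0], "delta_rot": [0, 0, 0.14]}, {"claw": 1, "translation": [0, 0, 0], "delta_rot": [0, 0, 0.1]}]}}

```text
time: 24.45
tool_pos: [0.6264, -0.2562, 0.1174]
orientation: [0.995, 0.1, -0.0, -0.0]
ft_force: [3.9, -2.7, -12.4]
grip_width: 0.0156
finger_force: 30.0
```

Request:
{"fn": "drive_tool", "kwargs": {"increments": [{"claw": 1, "translation": [0, 0, 0], "delta_rot": [0, 0, 0.08]}, {"claw": 1, "translation": [0, 0, 0], "delta_rot": [0, 0, 0]}, {"claw": 1, "translation": [0, 0, 0], "delta_rot": [0, 0, 0]}, {"claw": 1, "translation": [0, 0, 0], "delta_rot": [0, 0, 0]}, {"claw": 1, "translation": [0, 0, 1], "delta_rot": [0, 0, 0]}, {"claw": 1, "translation": [0, 0, 1], "delta_rot": [0, 0, 0]}, {"claw": 1, "translation": [0, 0, 1], "delta_rot": [0, 0, 0]}, {"claw": 1, "translation": [0, 0, 1], "delta_rot": [0, 0, 0]}, {"claw": 1, "translation": [0, 0, 0], "delta_rot": [0, 0, 0]}, {"claw": 1, "translation": [0, 0, 0], "delta_rot": [0, 0, 0]}]}}

```text
time: 25.45
tool_pos: [0.6263, -0.2562, 0.114]
orientation: [0.998, 0.062, -0.0, -0.0]
ft_force: [4.3, -1.7, -10.7]
grip_width: 0.0158
finger_force: 30.0
```

```bash
python3 go.py .6264 -.2561 .1138; python3 -c "
from h import *;print(r.read_state()['wrist_torque'])"
```

```text
25.45 [ 0.62630181 -0.25616596  0.11401996] yaw 0.12470108525957863 q [-0.49  0.5   1.43 -0.    1.21  0.96] tilt z [-0.001  0.    -1.   ]
mm [ 0.1 -0.1  0.2]
[-0.49131501 -1.13043957 -0.0076519 ]
```

Request:
{"fn": "drive_tool", "kwargs": {"increments": [{"claw": 1, "translation": [0, 0, 1], "delta_rot": [0, 0, 0]}, {"claw": 1, "translation": [0, 0, 1], "delta_rot": [0, 0, 0]}, {"claw": 1, "translation": [0, 0, 1], "delta_rot": [0, 0, 0]}, {"claw": 1, "translation": [0, 0, 1], "delta_rot": [0, 0, 0]}, {"claw": 1, "translation": [0, 0, 0], "delta_rot": [0, 0, 0]}, {"claw": 1, "translation": [0, 0, 0], "delta_rot": [0, 0, 0]}, {"claw": 1, "translation": [0, 0, 0], "delta_rot": [0, 0, 0]}, {"claw": 1, "translation": [0, 0, 0], "delta_rot": [0, 0, 0]}, {"claw": 1, "translation": [0, 0, 0], "delta_rot": [0, 0, 0]}, {"claw": 1, "translation": [0, 0, 0], "delta_rot": [0, 0, 0]}]}}

```text
time: 26.45
tool_pos: [0.6265, -0.2563, 0.1114]
orientation: [0.998, 0.062, 0.0, 0.0]
ft_force: [1.1, -0.3, 6.0]
grip_width: 0.0156
finger_force: 30.0
```

Request:
{"fn": "drive_tool", "kwargs": {"increments": [{"claw": 0.85, "translation": [0, 0, 0], "delta_rot": [0, 0, 0]}, {"claw": 0.6, "translation": [0, 0, 0], "delta_rot": [0, 0, 0]}, {"claw": 0.4, "translation": [0, 0, 0], "delta_rot": [0, 0, 0]}, {"claw": 0.4, "translation": [0, 0, 0], "delta_rot": [0, 0, 0]}, {"claw": 0.4, "translation": [0, 0, -10], "delta_rot": [0, 0, 0]}, {"claw": 0.4, "translation": [0, 0, -25], "delta_rot": [0, 0, 0]}, {"claw": 0.4, "translation": [0, 0, -35], "delta_rot": [0, 0, 0]}, {"claw": 0.4, "translation": [-10, 0, -25], "delta_rot": [0, 0, 0]}, {"claw": 0.6, "translation": [-30, 0, -5], "delta_rot": [0, 0, 0]}, {"claw": 0.65, "translation": [-40, 0, 0], "delta_rot": [0, 0, 0]}]}}

```text
time: 27.45
tool_pos: [0.5479, -0.2665, 0.2119]
orientation: [0.998, 0.063, 0.001, 0.001]
ft_force: [-0.4, -0.8, 0.3]
grip_width: 0.0438
finger_force: 0.0
```

Request:
{"fn": "drive_tool", "kwargs": {"increments": [{"claw": 0.7, "translation": [-40, 0, 0], "delta_rot": [0, 0, -0.14]}, {"claw": 0.74, "translation": [-40, 0, 0], "delta_rot": [0, 0, -0.14]}, {"claw": 0.74, "translation": [-40, 0, 0], "delta_rot": [0, 0, -0.14]}, {"claw": 0.74, "translation": [0, 0, 0], "delta_rot": [0, 0, -0.14]}, {"claw": 0.74, "translation": [0, 0, 0], "delta_rot": [0, 0, -0.14]}, {"claw": 0.74, "translation": [0, 0, 0], "delta_rot": [0, 0, -0.14]}, {"claw": 0.74, "translation": [0, 0, 0], "delta_rot": [0, 0, -0.14]}, {"claw": 0.74, "translation": [0, 0, 0], "delta_rot": [0, 0, -0.14]}, {"claw": 0.74, "translation": [0, 0, 0], "delta_rot": [0, 0, -0.14]}, {"claw": 0.74, "translation": [0, 0, 0], "delta_rot": [0, 0, -0.14]}]}}

```text
time: 28.45
tool_pos: [0.4316, -0.2971, 0.2106]
orientation: [0.721, 0.693, -0.0, -0.0]
ft_force: [0.2, 0.1, -0.2]
grip_width: 0.0246
finger_force: 0.0
```

```bash
python3 go.py .35 -.125 .18
```

```text
28.45 [ 0.431614   -0.29709937  0.21061246] yaw 1.5302797666296553 q [-0.74  0.21  1.63 -0.    1.3  -0.69] tilt z [-0.001  0.    -1.   ]
mm [168.6 -88.5  30.8]
```

Request:
{"fn": "drive_tool", "kwargs": {"increments": [{"claw": 0.74, "translation": [0, 0, 0], "delta_rot": [0, 0, -0.085]}, {"claw": 0.74, "translation": [0, 0, 0], "delta_rot": [0, 0, -0.085]}, {"claw": 0.74, "translation": [20, -7, 0], "delta_rot": [0, 0, 0]}, {"claw": 0.74, "translation": [32, -10, 0], "delta_rot": [0, 0, 0]}, {"claw": 0.74, "translation": [40, -13, 0], "delta_rot": [0, 0, 0]}, {"claw": 0.74, "translation": [40, -13, 0], "delta_rot": [0, 0, 0]}, {"claw": 0.74, "translation": [32, -10, 0], "delta_rot": [0, 0, 0]}, {"claw": 0.74, "translation": [17, -6, 0], "delta_rot": [0, 0, 0]}, {"claw": 0.74, "translation": [0, 0, 0], "delta_rot": [-0.131, 0, 0]}, {"claw": 0.74, "translation": [0, 0, 0], "delta_rot": [-0.131, 0, 0]}]}}

```text
time: 29.45
tool_pos: [0.3526, -0.1246, 0.2114]
orientation: [0.654, 0.745, 0.099, 0.089]
ft_force: [-0.8, -0.0, -0.3]
grip_width: 0.0244
finger_force: 0.0
```

Request:
{"fn": "drive_tool", "kwargs": {"increments": [{"claw": 0.74, "translation": [0, 0, 0], "delta_rot": [-0.131, 0, 0]}, {"claw": 0.74, "translation": [0, 0, 0], "delta_rot": [-0.131, 0, 0]}, {"claw": 0.74, "translation": [0, 0, 15], "delta_rot": [0, 0, 0]}, {"claw": 0.74, "translation": [0, 0, 20], "delta_rot": [0, 0, 0]}, {"claw": 0.74, "translation": [0, 0, 20], "delta_rot": [0, 0, 0]}, {"claw": 0.74, "translation": [0, 0, 15], "delta_rot": [0, 0, 0]}, {"claw": 0.74, "translation": [0, 0, 0], "delta_rot": [0, 0, 0]}, {"claw": 0.74, "translation": [0, 0, 0], "delta_rot": [0, 0, 0]}, {"claw": 0.74, "translation": [0, 0, 0], "delta_rot": [0, 0, 0]}, {"claw": 0.74, "translation": [0, 0, 0], "delta_rot": [0, 0, 0]}]}}

```text
time: 30.45
tool_pos: [0.384, -0.1203, 0.1491]
orientation: [0.641, 0.726, 0.187, 0.163]
ft_force: [-0.0, -0.7, -0.5]
grip_width: 0.0244
finger_force: 0.0
```

```bash
python3 go.py .4329 -.1173 .0425; python3 - <<'E'
from h import *
im,w=shot('wrist','w7'); c,s=np.cos(.13),np.sin(.13)
im=cv2.imread('pics/w7.png')
for t in (-.06,-.03,0,.03,.06): print(proj(w,[.4329-s*t,-.1173+c*t,.042]).round(1))
# bar edge profile: bright columns in row range
g=im.min(2)
for v in range(100,280,20): 
    u=np.where(g[v,200:300]>120)[0]; print(v,(u.min()+200,u.max()+200) if len(u) else None, u.tolist()[:12])
E
```

```text
30.45 [ 0.38396601 -0.12025763  0.14910515] yaw 1.6953782839450227 q [-0.89 -0.11  2.29  0.61  0.79 -1.41] tilt z [ 0.477  0.062 -0.877]
mm [ -3.4  -8.4 117. ]
[245.5 248.9]
[245.1 219.8]
[244.7 189.3]
[244.3 157.2]
[243.9 123.7]
100 (np.int64(275), np.int64(291)) [75, 76, 77, 78, 79, 80, 81, 82, 83, 84, 85, 86]
120 (np.int64(238), np.int64(290)) [38, 39, 40, 41, 42, 43, 44, 45, 46, 47, 48, 49]
140 (np.int64(238), np.int64(290)) [38, 39, 40, 41, 42, 43, 44, 45, 46, 47, 48, 49]
160 (np.int64(238), np.int64(290)) [38, 39, 40, 41, 42, 43, 44, 45, 46, 47, 48, 49]
180 (np.int64(239), np.int64(290)) [39, 40, 41, 42, 43, 44, 45, 46, 47, 48, 49, 50]
200 (np.int64(239), np.int64(289)) [39, 40, 41, 42, 43, 44, 45, 46, 47, 48, 49, 50]
220 (np.int64(209), np.int64(298)) [9, 10, 11, 12, 13, 14, 15, 16, 17, 18, 19, 20]
240 (np.int64(203), np.int64(299)) [3, 4, 5, 6, 7, 8, 9, 10, 11, 12, 13, 14]
260 (np.int64(205), np.int64(299)) [5, 6, 7, 8, 9, 10, 11, 12, 13, 14, 15, 16]
```

The bar centre is at u≈244, as predicted. I go on to grip it.

Request:
{"fn": "drive_tool", "kwargs": {"increments": [{"claw": 0.74, "translation": [-3, -8.4, 10], "delta_rot": [0, 0, 0]}, {"claw": 0.74, "translation": [0, 0, 20], "delta_rot": [0, 0, 0]}, {"claw": 0.74, "translation": [0, 0, 25], "delta_rot": [0, 0, 0]}, {"claw": 0.74, "translation": [0, 0, 22], "delta_rot": [0, 0, 0]}, {"claw": 0.74, "translation": [0, 0, 20], "delta_rot": [0, 0, 0]}, {"claw": 0.74, "translation": [0, 0, 14], "delta_rot": [0, 0, 0]}, {"claw": 0.74, "translation": [0, 0, 6], "delta_rot": [0, 0, 0]}, {"claw": 0.74, "translation": [0, 0, 0], "delta_rot": [0, 0, 0]}, {"claw": 0.74, "translation": [0, 0, 0], "delta_rot": [0, 0, 0]}, {"claw": 0.74, "translation": [0, 0, 0], "delta_rot": [0, 0, 0]}]}}

```text
time: 31.5
tool_pos: [0.4327, -0.1165, 0.0423]
orientation: [0.641, 0.726, 0.187, 0.163]
ft_force: [-0.7, 0.0, -0.1]
grip_width: 0.0245
finger_force: 0.0
```

```bash
python3 go.py .4329 -.1173 .0425
```

```text
31.5 [ 0.43272082 -0.11652159  0.04225865] yaw 1.6952445604655797 q [-0.74  0.18  2.41  1.07  0.43 -1.83] tilt z [ 0.477  0.063 -0.877]
mm [-0.8  0.2 -0.2]
```

Request:
{"fn": "drive_tool", "kwargs": {"increments": [{"claw": 0.85, "translation": [0, 0, 0], "delta_rot": [0, 0, 0]}, {"claw": 0.95, "translation": [0, 0, 0], "delta_rot": [0, 0, 0]}, {"claw": 1, "translation": [0, 0, 0], "delta_rot": [0, 0, 0]}, {"claw": 1, "translation": [0, 0, 0], "delta_rot": [0, 0, 0]}, {"claw": 1, "translation": [0, 0, 0], "delta_rot": [0, 0, 0]}, {"claw": 1, "translation": [0, -0.88, -0.48], "delta_rot": [0, 0, 0]}, {"claw": 1, "translation": [0, -0.88, -0.48], "delta_rot": [0, 0, 0]}, {"claw": 1, "translation": [0, -0.88, -0.48], "delta_rot": [0, 0, 0]}, {"claw": 1, "translation": [0, -0.88, -0.48], "delta_rot": [0, 0, 0]}, {"claw": 1, "translation": [0, 0, 0], "delta_rot": [0, 0, 0]}]}}

```text
time: 32.5
tool_pos: [0.4299, -0.1168, 0.0423]
orientation: [0.641, 0.726, 0.188, 0.163]
ft_force: [6.9, 1.2, -2.4]
grip_width: 0.0101
finger_force: 30.0
```

Request:
{"fn": "drive_tool", "kwargs": {"increments": [{"claw": 1, "translation": [0, -0.35, -0.19], "delta_rot": [0, 0, 0]}, {"claw": 1, "translation": [0, -0.35, -0.19], "delta_rot": [0, 0, 0]}, {"claw": 1, "translation": [0, -0.35, -0.19], "delta_rot": [0, 0, 0]}, {"claw": 1, "translation": [0, -0.35, -0.19], "delta_rot": [0, 0, 0]}, {"claw": 1, "translation": [0, -0.35, -0.19], "delta_rot": [0, 0, 0]}, {"claw": 1, "translation": [0, 0, 0], "delta_rot": [0, 0, 0]}, {"claw": 1, "translation": [0, 0, 0], "delta_rot": [0, 0, 0]}, {"claw": 1, "translation": [0, 0, 0], "delta_rot": [0, 0, 0]}, {"claw": 1, "translation": [0, 0, 0], "delta_rot": [0, 0, 0]}, {"claw": 1, "translation": [0, 0, 0], "delta_rot": [0, 0, 0]}]}}

```text
time: 33.5
tool_pos: [0.4281, -0.1171, 0.0423]
orientation: [0.641, 0.726, 0.188, 0.163]
ft_force: [7.9, 2.2, -2.6]
grip_width: 0.0101
finger_force: 30.0
```

Request:
{"fn": "drive_tool", "kwargs": {"increments": [{"claw": 1, "translation": [0, -0.35, -0.19], "delta_rot": [0, 0, 0]}, {"claw": 1, "translation": [0, -0.35, -0.19], "delta_rot": [0, 0, 0]}, {"claw": 1, "translation": [0, -0.35, -0.19], "delta_rot": [0, 0, 0]}, {"claw": 1, "translation": [0, -0.35, -0.19], "delta_rot": [0, 0, 0]}, {"claw": 1, "translation": [0, -0.35, -0.19], "delta_rot": [0, 0, 0]}, {"claw": 1, "translation": [0, -0.35, -0.19], "delta_rot": [0, 0, 0]}, {"claw": 1, "translation": [0, 0, 0], "delta_rot": [0, 0, 0]}, {"claw": 1, "translation": [0, 0, 0], "delta_rot": [0, 0, 0]}, {"claw": 1, "translation": [0, 0, 0], "delta_rot": [0, 0, 0]}, {"claw": 1, "translation": [0, 0, 0], "delta_rot": [0, 0, 0]}]}}

```text
time: 34.5
tool_pos: [0.4257, -0.1174, 0.0423]
orientation: [0.641, 0.726, 0.188, 0.163]
ft_force: [8.2, 1.9, -1.9]
grip_width: 0.01
finger_force: 30.0
```

Request:
{"fn": "drive_tool", "kwargs": {"increments": [{"claw": 1, "translation": [0, -0.35, -0.19], "delta_rot": [0, 0, 0]}, {"claw": 1, "translation": [0, -0.35, -0.19], "delta_rot": [0, 0, 0]}, {"claw": 1, "translation": [0, -0.35, -0.19], "delta_rot": [0, 0, 0]}, {"claw": 1, "translation": [0, -0.35, -0.19], "delta_rot": [0, 0, 0]}, {"claw": 1, "translation": [0, -0.35, -0.19], "delta_rot": [0, 0, 0]}, {"claw": 1, "translation": [0, -0.35, -0.19], "delta_rot": [0, 0, 0]}, {"claw": 1, "translation": [0, 0, 0], "delta_rot": [0, 0, 0]}, {"claw": 1, "translation": [0, 0, 0], "delta_rot": [0, 0, 0]}, {"claw": 1, "translation": [0, 0, 0], "delta_rot": [0, 0, 0]}, {"claw": 1, "translation": [0, 0, 0], "delta_rot": [0, 0, 0]}]}}

```text
time: 35.5
tool_pos: [0.4233, -0.1177, 0.0423]
orientation: [0.641, 0.726, 0.188, 0.163]
ft_force: [7.7, 1.1, -1.9]
grip_width: 0.01
finger_force: 30.0
```

Request:
{"fn": "drive_tool", "kwargs": {"increments": [{"claw": 1, "translation": [0, -0.35, -0.19], "delta_rot": [0, 0, 0]}, {"claw": 1, "translation": [0, -0.35, -0.19], "delta_rot": [0, 0, 0]}, {"claw": 1, "translation": [0, -0.35, -0.19], "delta_rot": [0, 0, 0]}, {"claw": 1, "translation": [0, -0.35, -0.19], "delta_rot": [0, 0, 0]}, {"claw": 1, "translation": [0, -0.35, -0.19], "delta_rot": [0, 0, 0]}, {"claw": 1, "translation": [0, -0.35, -0.19], "delta_rot": [0, 0, 0]}, {"claw": 1, "translation": [0, 0, 0], "delta_rot": [0, 0, 0]}, {"claw": 1, "translation": [0, 0, 0], "delta_rot": [0, 0, 0]}, {"claw": 1, "translation": [0, 0, 0], "delta_rot": [0, 0, 0]}, {"claw": 1, "translation": [0, 0, 0], "delta_rot": [0, 0, 0]}]}}

```text
time: 36.5
tool_pos: [0.4209, -0.118, 0.0423]
orientation: [0.641, 0.726, 0.188, 0.163]
ft_force: [7.8, 1.4, -2.5]
grip_width: 0.0101
finger_force: 30.0
```

Request:
{"fn": "drive_tool", "kwargs": {"increments": [{"claw": 1, "translation": [0, -0.35, -0.19], "delta_rot": [0, 0, 0]}, {"claw": 1, "translation": [0, -0.35, -0.19], "delta_rot": [0, 0, 0]}, {"claw": 1, "translation": [0, -0.35, -0.19], "delta_rot": [0, 0, 0]}, {"claw": 1, "translation": [0, -0.35, -0.19], "delta_rot": [0, 0, 0]}, {"claw": 1, "translation": [0, -0.35, -0.19], "delta_rot": [0, 0, 0]}, {"claw": 1, "translation": [0, -0.35, -0.19], "delta_rot": [0, 0, 0]}, {"claw": 1, "translation": [0, 0, 0], "delta_rot": [0, 0, 0]}, {"claw": 1, "translation": [0, 0, 0], "delta_rot": [0, 0, 0]}, {"claw": 1, "translation": [0, 0, 0], "delta_rot": [0, 0, 0]}, {"claw": 1, "translation": [0, 0, 0], "delta_rot": [0, 0, 0]}]}}

```text
time: 37.5
tool_pos: [0.4186, -0.1183, 0.0423]
orientation: [0.641, 0.726, 0.188, 0.163]
ft_force: [7.7, 2.0, -2.8]
grip_width: 0.0101
finger_force: 30.0
```

Request:
{"fn": "drive_tool", "kwargs": {"increments": [{"claw": 1, "translation": [0, -0.35, -0.19], "delta_rot": [0, 0, 0]}, {"claw": 1, "translation": [0, -0.35, -0.19], "delta_rot": [0, 0, 0]}, {"claw": 1, "translation": [0, -0.35, -0.19], "delta_rot": [0, 0, 0]}, {"claw": 1, "translation": [0, -0.35, -0.19], "delta_rot": [0, 0, 0]}, {"claw": 1, "translation": [0, -0.35, -0.19], "delta_rot": [0, 0, 0]}, {"claw": 1, "translation": [0, -0.35, -0.19], "delta_rot": [0, 0, 0]}, {"claw": 1, "translation": [0, 0, 0], "delta_rot": [0, 0, 0]}, {"claw": 1, "translation": [0, 0, 0], "delta_rot": [0, 0, 0]}, {"claw": 1, "translation": [0, 0, 0], "delta_rot": [0, 0, 0]}, {"claw": 1, "translation": [0, 0, 0], "delta_rot": [0, 0, 0]}]}}

```text
time: 38.5
tool_pos: [0.416, -0.1187, 0.0423]
orientation: [0.641, 0.726, 0.188, 0.163]
ft_force: [6.4, 1.2, -0.8]
grip_width: 0.0105
finger_force: 30.0
```

Request:
{"fn": "drive_tool", "kwargs": {"increments": [{"claw": 1, "translation": [0, -0.35, -0.19], "delta_rot": [0, 0, 0]}, {"claw": 1, "translation": [0, -0.35, -0.19], "delta_rot": [0, 0, 0]}, {"claw": 1, "translation": [0, -0.35, -0.19], "delta_rot": [0, 0, 0]}, {"claw": 1, "translation": [0, -0.35, -0.19], "delta_rot": [0, 0, 0]}, {"claw": 1, "translation": [0, 0, 0], "delta_rot": [0, 0, 0]}, {"claw": 1, "translation": [0, 0, 0], "delta_rot": [0, 0, 0]}, {"claw": 1, "translation": [0, 0, 0], "delta_rot": [0, 0, 0]}, {"claw": 1, "translation": [0, 0, 0], "delta_rot": [0, 0, 0]}, {"claw": 1, "translation": [0, 0, 0], "delta_rot": [0, 0, 0]}, {"claw": 1, "translation": [0, 0, 0], "delta_rot": [0, 0, 0]}]}}

```text
time: 39.5
tool_pos: [0.4139, -0.119, 0.0422]
orientation: [0.641, 0.726, 0.188, 0.163]
ft_force: [2.9, 1.0, 5.6]
grip_width: 0.0099
finger_force: 30.0
```

Request:
{"fn": "drive_tool", "kwargs": {"increments": [{"claw": 1, "translation": [0, -0.35, -0.19], "delta_rot": [0, 0, 0]}, {"claw": 1, "translation": [0, -0.35, -0.19], "delta_rot": [0, 0, 0]}, {"claw": 1, "translation": [0, -0.35, -0.19], "delta_rot": [0, 0, 0]}, {"claw": 1, "translation": [0, 0, 0], "delta_rot": [0, 0, 0]}, {"claw": 1, "translation": [0, 0, 0], "delta_rot": [0, 0, 0]}, {"claw": 1, "translation": [0, 0, 0], "delta_rot": [0, 0, 0]}, {"claw": 1, "translation": [0, 0, 0], "delta_rot": [0, 0, 0]}, {"claw": 1, "translation": [0, 0, 0], "delta_rot": [0, 0, 0]}, {"claw": 1, "translation": [0, 0, 0], "delta_rot": [0, 0, 0]}, {"claw": 1, "translation": [0, 0, 0], "delta_rot": [0, 0, 0]}]}}

```text
time: 40.5
tool_pos: [0.4129, -0.1191, 0.0422]
orientation: [0.641, 0.726, 0.188, 0.163]
ft_force: [5.4, 0.7, 5.1]
grip_width: 0.0099
finger_force: 30.0
```

```bash
python3 - <<'E'
from h import *
s=r.read_state();print(s['ft_force'],s['wrist_torque'],s['qpos'].round(2))
d,b=shot('side','d8'); 
for z in (.099,.106): print('pred',z,proj(b,[.6264,-.2561,z]).round(1))
for f in ('d0','d8'):
    im=cv2.imread(f'pics/{f}.png'); g=im.max(2)[150:180,245:285]
    m=(g<50).astype(np.uint8); n,l,st,ce=cv2.connectedComponentsWithStats(m)
    for i in range(1,n):
        if st[i,4]>8: print(f,st[i]+np.array([245,150,0,0,0]),ce[i]+[245,150])
E
```

```text
[5.43017318 0.7491629  5.1340121 ] [ 0.15297922 -1.04092995  0.02964428] [-0.8   0.16  2.44  1.07  0.46 -1.89]
pred 0.099 [261.2 161. ]
pred 0.106 [261.1 159.5]
d0 [257 159  10   7  47] [261.53191489 162.06382979]
d8 [257 159  10   7  48] [261.52083333 161.97916667]
```

Request:
{"fn": "drive_tool", "kwargs": {"increments": [{"claw": 1, "translation": [0, -0.35, -0.19], "delta_rot": [0, 0, 0]}, {"claw": 1, "translation": [0, -0.35, -0.19], "delta_rot": [0, 0, 0]}, {"claw": 1, "translation": [0, -0.35, -0.19], "delta_rot": [0, 0, 0]}, {"claw": 1, "translation": [0, 0, 0], "delta_rot": [0, 0, 0]}, {"claw": 1, "translation": [0, 0, 0], "delta_rot": [0, 0, 0]}, {"claw": 1, "translation": [0, 0, 0], "delta_rot": [0, 0, 0]}, {"claw": 1, "translation": [0, 0, 0], "delta_rot": [0, 0, 0]}, {"claw": 1, "translation": [0, 0, 0], "delta_rot": [0, 0, 0]}, {"claw": 1, "translation": [0, 0, 0], "delta_rot": [0, 0, 0]}, {"claw": 1, "translation": [0, 0, 0], "delta_rot": [0, 0, 0]}]}}

```text
time: 41.55
tool_pos: [0.4124, -0.1192, 0.0423]
orientation: [0.641, 0.726, 0.188, 0.163]
ft_force: [12.3, 2.3, -1.9]
grip_width: 0.0103
finger_force: 30.0
```

The pull force now climbs without matching travel and the knob is at its original height, so the pin has dropped in. I unload and let go.

Request:
{"fn": "drive_tool", "kwargs": {"increments": [{"claw": 1, "translation": [0, 0.6, 0.33], "delta_rot": [0, 0, 0]}, {"claw": 1, "translation": [0, 0.6, 0.33], "delta_rot": [0, 0, 0]}, {"claw": 1, "translation": [0, 0, 0], "delta_rot": [0, 0, 0]}, {"claw": 0.9, "translation": [0, 0, 0], "delta_rot": [0, 0, 0]}, {"claw": 0.74, "translation": [0, 0, 0], "delta_rot": [0, 0, 0]}, {"claw": 0.74, "translation": [0, 0, 0], "delta_rot": [0, 0, 0]}, {"claw": 0.74, "translation": [0, 0, 0], "delta_rot": [0, 0, 0]}, {"claw": 0.74, "translation": [0, 0, -10], "delta_rot": [0, 0, 0]}, {"claw": 0.74, "translation": [0, 0, -25], "delta_rot": [0, 0, 0]}, {"claw": 0.74, "translation": [0, 0, -35], "delta_rot": [0, 0, 0]}]}}

```text
time: 42.55
tool_pos: [0.3771, -0.122, 0.1018]
orientation: [0.642, 0.727, 0.187, 0.16]
ft_force: [1.3, 0.4, 0.2]
grip_width: 0.0242
finger_force: 0.0
```

Request:
{"fn": "drive_tool", "kwargs": {"increments": [{"claw": 0.74, "translation": [0, 0, -35], "delta_rot": [0, 0, 0]}, {"claw": 0.74, "translation": [0, 0, -25], "delta_rot": [0, 0, 0]}, {"claw": 0.74, "translation": [0, 0, -10], "delta_rot": [0, 0, 0]}, {"claw": 0.74, "translation": [0, 0, 0], "delta_rot": [0.131, 0, 0]}, {"claw": 0.74, "translation": [0, 0, 0], "delta_rot": [0.131, 0, 0]}, {"claw": 0.74, "translation": [0, 0, 0], "delta_rot": [0, 0, 0]}, {"claw": 0.74, "translation": [0, 0, 0], "delta_rot": [0, 0, 0]}, {"claw": 0.74, "translation": [0, 0, 0], "delta_rot": [0, 0, 0]}, {"claw": 0.74, "translation": [0, 0, 0], "delta_rot": [0, 0, 0]}, {"claw": 0.74, "translation": [0, 0, 0], "delta_rot": [0, 0, 0]}]}}

```text
time: 43.55
tool_pos: [0.3433, -0.1261, 0.1627]
orientation: [0.655, 0.742, 0.111, 0.089]
ft_force: [-0.2, -0.0, -0.1]
grip_width: 0.0243
finger_force: 0.0
```

```bash
python3 - <<'E'
from h import *
shot('side','d9');shot('scene','s9')
for f in ('d0','d9'):
    im=cv2.imread(f'pics/{f}.png'); g=im.max(2)[150:180,245:285]
    m=(g<50).astype(np.uint8); n,l,st,ce=cv2.connectedComponentsWithStats(m)
    for i in range(1,n):
        if st[i,4]>8: print(f,st[i]+np.array([245,150,0,0,0]),ce[i]+[245,150])
a=cv2.imread('pics/s9.png')[150:310,130:350];b=cv2.imread('pics/d9.png')[120:260,150:330]
cv2.imwrite('pics/f9.png',np.hstack([cv2.resize(a,(400,300),interpolation=2),cv2.resize(b,(386,300),interpolation=2)]))
E
```

```text
d0 [257 159  10   7  47] [261.53191489 162.06382979]
d9 [257 159  10   7  45] [261.68888889 162.17777778]
```

View pics/f9.png

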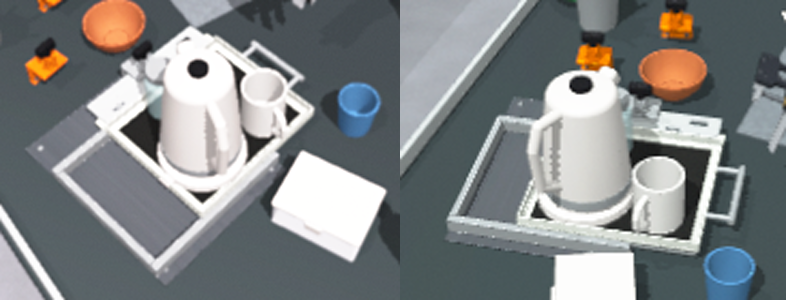

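The shelf is out, the knob is back at its original height and direction, everything stands, and the robot touches nothing. I hand the job in.

```bash
python3 -c "
from cell import r; print(r.finish_job())"
```

```text
the job is handed in; nothing more can be done
None
```

The job is handed in at about 44 s: the shelf is drawn out about 110 mm with the knob back down and the pin in the outer hole, shown by firm resistance on a gentle pull and the knob at its starting height; the kettle, mug and sugar jar are still standing, and the bowl, cup and lunch box look undisturbed.

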